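# Line up the sky blues from light to dark

## Robot

A 6-joint arm with a two-finger parallel gripper is mounted at the origin on the work surface. World frame = base frame: x ahead of the robot, y to its left, z up, the work surface at z = 0. Lengths are in mm, angles in rad, forces in N, time in s.
With the tool pointing down it reaches from about 225 to 725 mm from the base axis. Payload 3.1 kg.
Tool frame: the origin (TCP) lies midway between the tips of the shut fingers; the grasp point (between the pads) lies 19 mm behind it; z points along the fingers, y is the line along which they close (so a half turn about z gives the same grasp; the last joint's range is limited). The gripper opens to 85 mm and grips with 20 to 120 N. Pads are 22 mm wide; open, the fingers measure 114 mm over their backs; the gripper's body (76 mm by 85 mm) begins 54 mm behind the grasp point. The pads swing forward as they close: fully open they stand 13 mm farther back than shut.
Start: joints at [1.212, 0.048, 0.099, 1.622, 0, 1.443], TCP at [120.105, 511.07, 231.312] pointing down, gripper open.
Joint ranges: [-2.91, 2.91], [-0.99, 1.94], [-1.21, 1.42], [-2.12, 2.29], [-1.49, 1.47], [-3.14, 3.14]. Speed limits (rad/s): [2.79, 2.79, 3.14, 3.14, 3.14, 3.14].

## Interface

Orientations are given as a 3x3 rotation matrix whose columns are the frame's x, y, z axes.
In Python, from bench import env gives the robot as it stands.
- The arm moves only by the shell command python3 -m handwheel 'ROWS'. ROWS is a JSON object of lists of equal length, an entry for each row: "delta_rot": the turn, a rotation vector about the tool's x, y, z in degrees, a list of three; "xyz": the shift along the tool's x, y, z in m, a list of three; "gripper": the closure, from 0 (fully open) to 1 (shut). In form: {"delta_rot": [[wx, wy, wz], ...], "xyz": [[tx, ty, tz], ...], "gripper": [gripper, ...]}. A call has 1 to 20 rows; each row is the pose to reach, as a shift and turn from the pose commanded when the call began, along the tool's axes at that moment; what a row does not reach only later rows make up. A row lasts 1/8 s, in which the tool goes at most 62.5 mm and 10.7 degrees, less where a joint would pass 70% of its speed; a pose out of reach is approached as far as the arm can. A call with a gripper value outside its range is refused whole. The fingers move at their own pace and stop on an object; the grip force is fixed at half the most. Time passes only in rows, so rows that repeat a pose let the fingers close. It gives the time, the measured TCP pose, the force, the opening and the grip force at its end, in the units of the state.
- env.state(): the state, without advancing time (a new reading comes with each control period).
- env.capture(name): name is "side" or "top"; returns a dict with "pixels" (384x512x3 uint8, blue, green, red), "depth" (384x512 float32, mm along the optical axis (not along the pixel's ray), 0 where there is no reading), "camera_matrix" (3x3 intrinsics, pixels), "extrinsics" (4x4, takes a point from world to camera coordinates). Camera axes: x right, y down, z forward; pixel columns grow to the right and rows downward; lengths in mm; the calibration is good to about 2 mm. A picture is of the moment at which its call begins.
- env.job_done(): hands the job in; it is judged then, once.
The state is a dict: "clock": time; "joint_pos": joint angles; "qd": joint speeds; "tau": joint torques, N m; "position": TCP position; "orientation": TCP orientation; "ft_force": force on the tool from outside, world axes, zero at the start; "torque": the same for the moment, N m; "grip_width": finger opening in mm; "grasp_force": force on a finger pad.
Only numpy, scipy, OpenCV 4.12 (cv2) and the standard library are available. Lean on these libraries where they do the work, as an engineer would, in place of code of your own. Each camera call takes 0.05 s, during which the arm holds its last target. There are 200 camera calls.

## Task

Set out the blues for the sky painting: stand the four jars of blue paint on the cork pads of the wooden ledge, one upright in the middle of each pad, in order of shade from the lightest beside the white block to the darkest beside the black block. Never tip a jar over, and leave the cup of brushes undisturbed.

Things in the scene. Friction and masses are not known exactly. Their poses are not given: they have to be found in the camera images.
- jar_pale_mid (a point): Centre (half-way up) of the loose very pale sky blue paint jar (lightest of the four): an upright plastic jar with a flat lid, 44 mm diameter, 58 mm high, 0.1 to 0.16 kg; lid and body have the paint's colour, with a white paper band round the middle. Origin 29 mm above its underside; z is the jar's axis, upward. Stands on the table at the start.
- jar_light_mid (a point): Centre (half-way up) of the loose clear sky blue paint jar (second lightest of the four): an upright plastic jar with a flat lid, 44 mm diameter, 58 mm high, 0.1 to 0.16 kg; lid and body have the paint's colour, with a white paper band round the middle. Origin 29 mm above its underside; z is the jar's axis, upward. Stands on the table at the start.
- jar_mid_mid (a point): Centre (half-way up) of the loose strong mid blue paint jar (second darkest of the four): an upright plastic jar with a flat lid, 44 mm diameter, 58 mm high, 0.1 to 0.16 kg; lid and body have the paint's colour, with a white paper band round the middle. Origin 29 mm above its underside; z is the jar's axis, upward. Stands on the table at the start.
- jar_navy_mid (a point): Centre (half-way up) of the loose very dark navy blue paint jar (darkest of the four): an upright plastic jar with a flat lid, 44 mm diameter, 58 mm high, 0.1 to 0.16 kg; lid and body have the paint's colour, with a white paper band round the middle. Origin 29 mm above its underside; z is the jar's axis, upward. Stands on the table at the start.
- pad_a: One of four identical round cork pads, 58 mm diameter, 3 mm thick, fixed in one straight row 78 mm apart on a low pale wooden ledge (75 x 400 mm, 14 mm high, fixed to the table). The letters say nothing of the order along the ledge, which changes. Origin at the centre of the pad's underside; the pad's top, where a jar stands, is 3 mm higher (17 mm above the table).
- pad_b: One of four identical round cork pads, 58 mm diameter, 3 mm thick, fixed in one straight row 78 mm apart on a low pale wooden ledge (75 x 400 mm, 14 mm high, fixed to the table). The letters say nothing of the order along the ledge, which changes. Origin at the centre of the pad's underside; the pad's top, where a jar stands, is 3 mm higher (17 mm above the table).
- pad_c: One of four identical round cork pads, 58 mm diameter, 3 mm thick, fixed in one straight row 78 mm apart on a low pale wooden ledge (75 x 400 mm, 14 mm high, fixed to the table). The letters say nothing of the order along the ledge, which changes. Origin at the centre of the pad's underside; the pad's top, where a jar stands, is 3 mm higher (17 mm above the table).
- pad_d: One of four identical round cork pads, 58 mm diameter, 3 mm thick, fixed in one straight row 78 mm apart on a low pale wooden ledge (75 x 400 mm, 14 mm high, fixed to the table). The letters say nothing of the order along the ledge, which changes. Origin at the centre of the pad's underside; the pad's top, where a jar stands, is 3 mm higher (17 mm above the table).
- white_block: White block (60 mm across the ledge, 22 mm along it, 26 mm high) fixed on the ledge in line with the pads, 61 mm beyond the centre of the pad at one end of the row; it marks the light end. A black block of the same size stands likewise at the other end. Which end is white changes. Origin at the centre of its underside; x runs across the ledge, y along it (either sense).
- brush_cup: Clear plastic cup holding three paint brushes, a loose bystander beside the work: 72 mm diameter at the rim, cup 95 mm high, brushes up to 210 mm high. Origin at the centre of its underside, z up. Not to be disturbed.
Not all that is in view belongs to the job. Several things look just like the part that bears jar_pale_mid: the one meant starts farthest to the robot's left.

How it is judged:
By the outcome, as a careful person would: the job done as asked, in the order asked, and still so for the second after the job is handed in, with the robot touching nothing.
It also fails if it takes over 96 s, if anything falls off the work surface, if the arm or the gripper's body presses on something with over 40 N, if the wrist force passes 120 N, or if a joint passes its speed limit or range.

## Working session

There is one attempt and no reset: what is moved stays moved. The work goes in short steps, Python scripts to look and compute and a shell command to move; the robot and the scene stay as the last step left them, time stands still between calls to the robot, and variables do not carry over. Pictures are saved under pics/ and viewed, at most 14 in all, crops included, and the job is handed in when it is done.

```bash
mkdir -p pics; python3 - <<'E'
from bench import env
import cv2,numpy as np
for n in("top","side"):
    c=env.capture(n); cv2.imwrite(f"pics/{n}0.png",c["pixels"]); np.savez(f"pics/{n}0.npz",**c)
s=env.state();print(s["position"],s["orientation"],s["grip_width"],s["clock"])
E
```

```text
[119.91593117 510.56229062 230.21483551] [[-9.73481775e-01  2.28763376e-01 -7.42336105e-04]
 [ 2.28764427e-01  9.73479757e-01 -1.99980949e-03]
 [ 2.65166001e-04 -2.11659818e-03 -9.99997725e-01]] 85.50648381827524 0.1
```

View pics/top0.png

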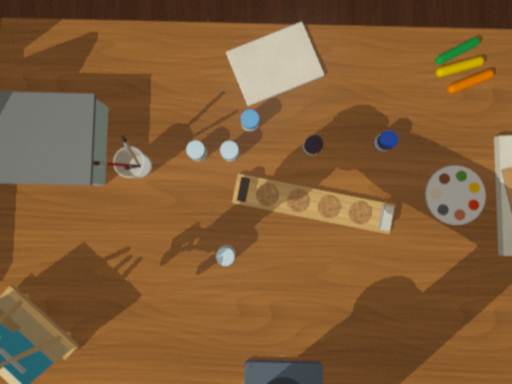

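View pics/side0.png

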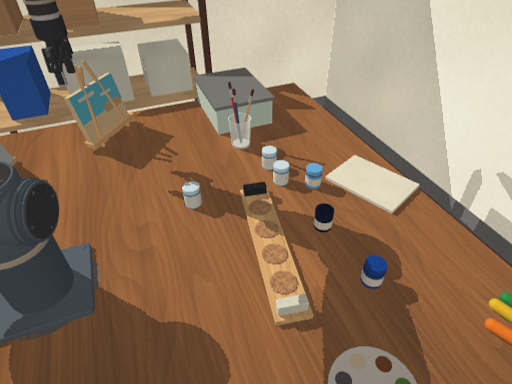

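The top view shows the ledge from black block (243,189) to white block (387,216). Three pale jars stand at (196,150), (229,150) and (226,256), with light at (250,120), navy at (313,145), mid at (388,141) and the cup at (132,162). The arm is out of frame. I'll localise these more closely.

```bash
cat > h.py <<'E'
import numpy as np,cv2
def load(f): return dict(np.load(f))
def to_world(c,u,v,z):
    """ray through pixel met with plane z"""
    K,E=c["camera_matrix"],c["extrinsics"];R,t=E[:3,:3],E[:3,3]
    d=R.T@np.linalg.inv(K)@[u,v,1];o=-R.T@t
    return o+d*(z-o[2])/d[2]
def pix(c,p):
    q=c["camera_matrix"]@(c["extrinsics"]@np.append(p,1))[:3];return q[:2]/q[2]
def cloud(c):
    d=c["depth"];v,u=np.indices(d.shape);K,E=c["camera_matrix"],c["extrinsics"]
    P=np.stack([(u-K[0,2])/K[0,0]*d,(v-K[1,2])/K[1,1]*d,d],-1)
    return (P-E[:3,3])@E[:3,:3]
E
python3 - <<'E'
from h import *
c=load("pics/top0.npz");W=cloud(c)
for n,u,v in [("p1",196,150),("p2",229,150),("p3",226,256),("light",250,120),("navy",313,145),("mid",388,141)]:
    m=np.zeros(c["depth"].shape,bool);m[v-17:v+18,u-17:u+18]=1
    m&=(W[...,2]>51)&(W[...,2]<66)&(c["depth"]>0)
    P=W[m];(x,y),r=cv2.minEnclosingCircle(P[:,:2].astype(np.float32))
    print(n,m.sum(),np.median(P,0).round(1),P.mean(0).round(1),(x,y,r))
    print(c["pixels"][v,u])
print((-c["extrinsics"][:3,:3].T@c["extrinsics"][:3,3]).round())
for u,v in [(132,162),(243,189),(387,216),(267,194),(298,200),(329,206),(360,212)]: print(u,v,to_world(c,u,v,17).round(1),W[v,u].round(1))
im=cv2.resize(c["pixels"][100:240,180:405],None,fx=3.5,fy=3.5,interpolation=cv2.INTER_CUBIC);cv2.imwrite("pics/crop1.png",im)
E
```

```text
p1 267 [606.7 224.7  58.9] [607.3 224.5  58.8] (607.4716796875, 225.06173706054688, 21.952165603637695)
[206 203 187]
p2 257 [608.3 143.7  59.1] [608.8 143.9  59. ] (609.0426635742188, 143.92478942871094, 21.726545333862305)
[205 202 186]
p3 270 [355.6 146.7  58.8] [355.3 147.1  58.6] (355.24554443359375, 147.02728271484375, 21.801729202270508)
[206 204 188]
light 258 [684.8  96.3  59.4] [685.   96.3  59.3] (685.386962890625, 96.27865600585938, 21.652786254882812)
[196 165 107]
navy 263 [627.2 -59.2  59.1] [627.6 -58.8  59. ] (628.4077758789062, -59.01780700683594, 21.984102249145508)
[43 37 49]
mid 272 [ 642.5 -236.9   59.1] [ 642.  -237.3   58.8] (643.5275268554688, -238.2640380859375, 22.856739044189453)
[142  67  35]
[474.  89. 979.]
132 162 [578.5 387.5  17. ] [579.8 391.4   4.5]
243 189 [517.3 108.7  17. ] [516.2 108.3  40. ]
387 216 [ 458.4 -250.    17. ] [ 458.7 -241.1   42. ]
267 194 [506.2  48.7  17. ] [506.1  48.8  18.2]
298 200 [493.  -28.6  17. ] [493.  -28.6  17.2]
329 206 [ 479.9 -105.8   17. ] [ 479.8 -105.5   18.7]
360 212 [ 466.7 -182.9   17. ] [ 466.7 -182.7   17.8]
```

View pics/crop1.png

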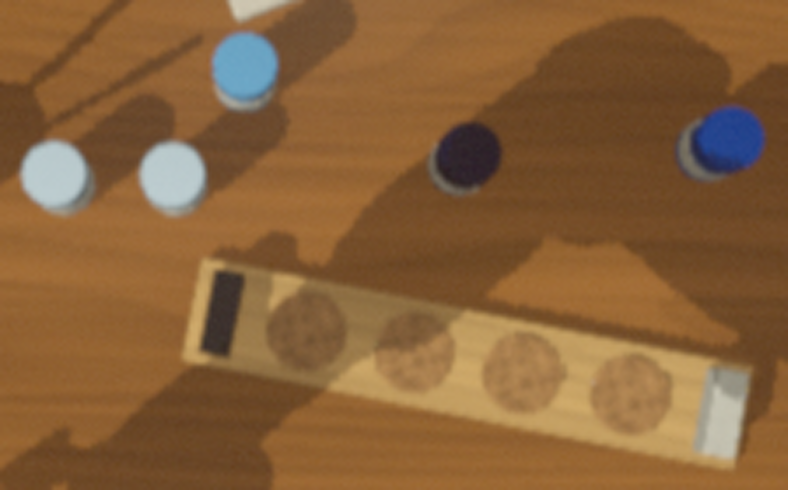

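Pads lie evenly along the ledge at about (506,49), (493,-29), (480,-106) and (467,-183), with black at the +y end and white at the -y end. The leftmost pale jar is p1 at (607,225). Next I check the notebook's height and compute the first move.

```bash
cat >> h.py <<'E'
def delta(target,yaw=None):
    """print shift (m, tool axes) and z turn (deg) from the measured pose"""
    from bench import env
    s=env.state();R=np.array(s["orientation"])
    print("clock",round(s["clock"],2),"pos",np.round(s["position"],1),"w",round(s["grip_width"],1),"Fgrip",round(float(np.max(s["grasp_force"])),1),"F",np.round(s["ft_force"],1))
    print("shift",(R.T@(np.array(target)-s["position"])/1000).round(4))
    if yaw is not None:
        y=np.radians(yaw);T=np.array([[-np.sin(y),np.cos(y),0],[np.cos(y),np.sin(y),0],[0,0,-1]])
        x=np.array([np.cos(y),np.sin(y),0]);T=np.c_[np.cross(x,[0,0,-1]),x,[0,0,-1]]
        print("rotvec",np.degrees(cv2.Rodrigues(R.T@T)[0].ravel()).round(2))
E
python3 - <<'E'
from h import *
c=load("pics/top0.npz");W=cloud(c)
for u,v in [(250,98),(248,102),(255,92),(275,65)]: print(W[v,u].round(1))
delta([607.3,224.8,120],-9.6)
E
```

```text
[748.5  96.6  12.1]
[737.8 101.4  13. ]
[763.9  84.3  13. ]
[833.8  35.1  15.1]
clock 0.1 pos [119.9 510.6 230.2] w 85.5 Fgrip 0.0 F [ 0.2 -0.3 -0.8]
shift [-0.5399 -0.1665  0.1104]
rotvec [-1.100e-01  8.000e-02  8.638e+01]
```

```bash
python3 -m handwheel '{"delta_rot":[[0,0,6],[0,0,14],[0,0,22],[0,0,30],[0,0,38],[0,0,46],[0,0,54],[0,0,62],[0,0,70],[0,0,78],[0,0,84],[-0.1,0.1,86.4],[-0.1,0.1,86.4],[-0.1,0.1,86.4],[-0.1,0.1,86.4]],"xyz":[[-0.03,-0.01,0],[-0.08,-0.025,0],[-0.13,-0.04,0],[-0.18,-0.055,0],[-0.23,-0.07,0.02],[-0.28,-0.086,0.04],[-0.33,-0.102,0.06],[-0.38,-0.117,0.08],[-0.43,-0.133,0.1],[-0.48,-0.148,0.11],[-0.52,-0.16,0.11],[-0.54,-0.1665,0.11],[-0.54,-0.1665,0.11],[-0.54,-0.1665,0.11],[-0.54,-0.1665,0.11]],"gripper":[0,0,0,0,0,0,0,0,0,0,0,0,0,0,0]}'; python3 - <<'E'
from h import *
delta([607.3,224.8,22],-9.6)
E
```

```text
clock: 1.98
position: [606.7, 226.3, 121.4]
orientation: [[0.166, 0.986, -0.0], [0.986, -0.166, 0.002], [0.002, -0.0, -1.0]]
ft_force: [-0.5, -0.0, -0.4]
grip_width: 85.2
grasp_force: 0.0
clock 1.98 pos [606.7 226.3 121.4] w 85.2 Fgrip 0.0 F [-0.5 -0.  -0.4]
shift [-0.0016  0.0009  0.0994]
rotvec [-0.02 -0.13  0.07]
```

```bash
python3 -m handwheel '{"delta_rot":[[0,0,0],[0,0,0],[0,0,0],[0,0,0],[0,0,0],[0,0,0],[0,0,0],[0,0,0],[0,0,0],[0,0,0],[0,0,0],[0,0,0]],"xyz":[[-0.001,0.001,0.02],[-0.001,0.001,0.045],[-0.001,0.001,0.07],[-0.001,0.001,0.09],[-0.001,0.001,0.1],[-0.001,0.001,0.1],[-0.001,0.001,0.1],[-0.001,0.001,0.1],[-0.001,0.001,0.1],[-0.001,0.001,0.1],[-0.001,0.001,0.1],[-0.001,0.001,0.1]],"gripper":[0,0,0,0,0,0.3,0.6,1,1,1,1,1]}'; python3 - <<'E'
from h import *
delta([466.7,-182.8,130],-9.6)
E
```

```text
clock: 3.48
position: [609.9, 224.8, 23.1]
orientation: [[0.167, 0.986, 0.004], [0.986, -0.167, 0.003], [0.004, 0.003, -1.0]]
ft_force: [-0.1, 1.0, 6.3]
grip_width: 42.4
grasp_force: 61.4
clock 3.48 pos [609.9 224.8  23.1] w 42.4 Fgrip 61.4 F [-0.1  1.   6.3]
shift [-0.4255 -0.0727 -0.1087]
rotvec [ 0.17 -0.21 -0.03]
```

```bash
python3 -m handwheel '{"delta_rot":[[0,0,0],[0,0,0],[0,0,0],[0,0,0],[0,0,0],[0,0,0],[0,0,0],[0,0,0],[0,0,0],[0,0,0],[0,0,0],[0,0,0],[0,0,0],[0,0,0],[0,0,0],[0,0,0],[0,0,0]],"xyz":[[0,0,-0.02],[0,0,-0.05],[0,0,-0.08],[0,0,-0.1],[-0.02,-0.004,-0.1],[-0.05,-0.01,-0.1],[-0.09,-0.016,-0.1],[-0.14,-0.024,-0.1],[-0.19,-0.033,-0.1],[-0.24,-0.041,-0.1],[-0.29,-0.05,-0.1],[-0.33,-0.057,-0.1],[-0.37,-0.064,-0.1],[-0.4,-0.069,-0.1],[-0.42,-0.072,-0.1],[-0.4255,-0.0727,-0.1],[-0.4255,-0.0727,-0.1]],"gripper":[1,1,1,1,1,1,1,1,1,1,1,1,1,1,1,1,1]}'; python3 - <<'E'
from h import *
from bench import env
delta([466.7,-182.8,130],-9.6)
for n in("top","side"):
    c=env.capture(n); cv2.imwrite(f"pics/{n}1.png",c["pixels"]); np.savez(f"pics/{n}1.npz",**c)
a,b=cv2.imread("pics/top1.png"),cv2.imread("pics/side1.png")
cv2.imwrite("pics/both1.png",np.hstack([cv2.resize(x,(400,300)) for x in(a,b)]))
E
```

```text
clock: 5.6
position: [465.6, -182.8, 120.5]
orientation: [[0.168, 0.986, 0.0], [0.986, -0.168, 0.003], [0.003, -0.0, -1.0]]
ft_force: [-1.2, -0.1, -2.2]
grip_width: 42.7
grasp_force: 61.1
clock 5.6 pos [ 465.6 -182.8  120.5] w 42.7 Fgrip 61.1 F [-1.2 -0.1 -2.2]
shift [ 0.0002  0.0011 -0.0095]
rotvec [-0.01 -0.16 -0.05]
```

View pics/both1.png

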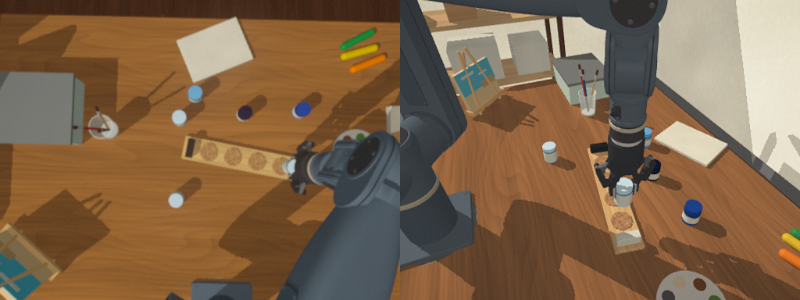

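The jar is held upright above the end pad beside the white block. I lower, release and retreat.

```bash
python3 -m handwheel '{"delta_rot":[[0,0,0],[0,0,0],[0,0,0],[0,0,0],[0,0,0],[0,0,0],[0,0,0],[0,0,0],[0,0,0],[0,0,0]],"xyz":[[0,0.001,0.02],[0,0.001,0.045],[0,0.001,0.065],[0,0.001,0.075],[0,0.001,0.079],[0,0.001,0.082],[0,0.001,0.0825],[0,0.001,0.0825],[0,0.001,0.0825],[0,0.001,0.0825]],"gripper":[1,1,1,1,1,1,1,1,1,1]}'
python3 -m handwheel '{"delta_rot":[[0,0,0],[0,0,0],[0,0,0],[0,0,0],[0,0,0],[0,0,0],[0,0,0],[0,0,0],[0,0,0],[0,0,0],[0,0,0],[0,0,0],[0,0,0],[0,0,0]],"xyz":[[0,0,0],[0,0,0],[0,0,0],[0,0,0],[0,0,0],[0,0,0],[0,0,0],[0,0,-0.01],[0,0,-0.03],[0,0,-0.055],[0,0,-0.08],[0,0,-0.1],[0,0,-0.1],[0,0,-0.1]],"gripper":[0.8,0.6,0.4,0.2,0,0,0,0,0,0,0,0,0,0]}'; python3 - <<'E'
from h import *
delta([685.2,96.3,130],-9.6)
E
```

```text
clock: 6.95
position: [467.1, -182.9, 40.0]
orientation: [[0.167, 0.986, 0.001], [0.986, -0.167, 0.002], [0.002, 0.001, -1.0]]
ft_force: [-3.4, 1.4, 6.5]
grip_width: 42.9
grasp_force: 61.8
clock: 8.7
position: [466.5, -183.1, 137.4]
orientation: [[0.167, 0.986, -0.0], [0.986, -0.167, 0.002], [0.002, -0.0, -1.0]]
ft_force: [0.2, -0.2, -0.4]
grip_width: 85.2
grasp_force: 0.0
clock 8.7 pos [ 466.5 -183.1  137.4] w 85.2 Fgrip 0.0 F [ 0.2 -0.2 -0.4]
shift [0.3121 0.1689 0.0081]
rotvec [-0.03 -0.14 -0.02]
```

```bash
python3 -m handwheel '{"delta_rot":[[0,0,0],[0,0,0],[0,0,0],[0,0,0],[0,0,0],[0,0,0],[0,0,0],[0,0,0],[0,0,0],[0,0,0],[0,0,0],[0,0,0]],"xyz":[[0.02,0.011,0],[0.06,0.032,0],[0.1,0.054,0],[0.14,0.076,0],[0.18,0.097,0],[0.22,0.119,0],[0.26,0.141,0],[0.29,0.157,0],[0.305,0.165,0],[0.312,0.169,0],[0.312,0.169,0],[0.312,0.169,0]],"gripper":[0,0,0,0,0,0,0,0,0,0,0,0]}'; python3 - <<'E'
from h import *
from bench import env
delta([685.2,96.3,22],-9.6)
c=env.capture("side"); cv2.imwrite("pics/side2.png",c["pixels"]); np.savez("pics/side2.npz",**c)
# expected outline of placed jar at pad centre
for z,u in((17,0),(75,0)):
    print(pix(c,[466.7,-182.8,z]).round(1))
q=pix(c,[466.7,-182.8,46]).astype(int)
im=c["pixels"].copy()
for z in(17,75):
    pts=np.array([pix(c,[466.7+22*np.cos(a),-182.8+22*np.sin(a),z]) for a in np.linspace(0,6.28,40)])*8
    cv2.polylines(im,[pts.astype(np.int32)],True,(0,255,0),1,shift=3)
cv2.imwrite("pics/crop2.png",cv2.resize(im[q[1]-60:q[1]+60,q[0]-80:q[0]+80],None,fx=4,fy=4,interpolation=cv2.INTER_CUBIC))
E
```

```text
clock: 10.2
position: [685.0, 95.3, 138.3]
orientation: [[0.168, 0.986, -0.0], [0.986, -0.168, 0.002], [0.002, -0.001, -1.0]]
ft_force: [0.1, -1.0, -0.1]
grip_width: 85.4
grasp_force: 0.0
clock 10.2 pos [685.   95.3 138.3] w 85.4 Fgrip 0.0 F [ 0.1 -1.  -0.1]
shift [8.000e-04 1.000e-04 1.163e-01]
rotvec [-0.04 -0.1  -0.07]
[283.8 281.8]
[284.9 263.9]
```

View pics/crop2.png

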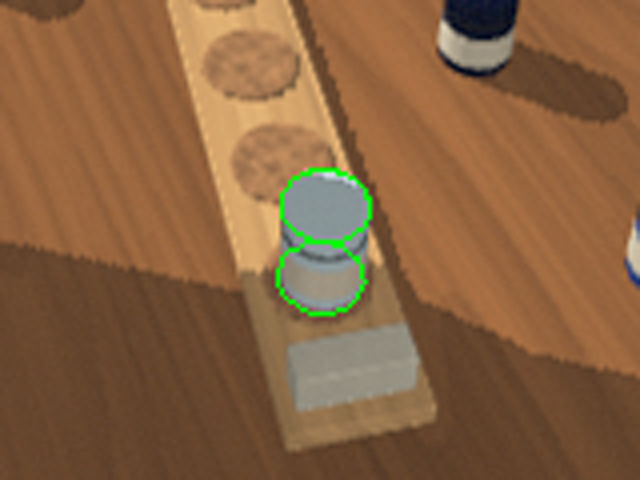

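The first jar stands upright on the pad beside the white block. Its lid at crop (325,207) and base at (320,280) match the outline predicted for the pad centre. Next is the light jar.

```bash
python3 -m handwheel '{"delta_rot":[[0,0,0],[0,0,0],[0,0,0],[0,0,0],[0,0,0],[0,0,0],[0,0,0],[0,0,0],[0,0,0],[0,0,0],[0,0,0],[0,0,0],[0,0,0],[0,0,0],[0,0,0],[0,0,0]],"xyz":[[0.001,0,0.02],[0.001,0,0.045],[0.001,0,0.07],[0.001,0,0.09],[0.001,0,0.105],[0.001,0,0.116],[0.001,0,0.116],[0.001,0,0.116],[0.001,0,0.116],[0.001,0,0.116],[0.001,0,0.116],[0.001,0,0.116],[0.001,0,0.096],[0.001,0,0.066],[0.001,0,0.036],[0.001,0,0.016]],"gripper":[0,0,0,0,0,0,0.3,0.6,1,1,1,1,1,1,1,1]}'; python3 - <<'E'
from h import *
delta([479.9,-105.8,122],-9.6)
E
```

```text
clock: 12.25
position: [685.6, 97.1, 124.5]
orientation: [[0.167, 0.986, 0.001], [0.986, -0.167, 0.002], [0.002, 0.001, -1.0]]
ft_force: [0.1, 0.3, -1.1]
grip_width: 42.6
grasp_force: 61.0
clock 12.25 pos [685.6  97.1 124.5] w 42.6 Fgrip 61.0 F [ 0.1  0.3 -1.1]
shift [-0.2345 -0.1689  0.0019]
rotvec [ 0.04 -0.13 -0.03]
```

```bash
python3 -m handwheel '{"delta_rot":[[0,0,0],[0,0,0],[0,0,0],[0,0,0],[0,0,0],[0,0,0],[0,0,0],[0,0,0],[0,0,0],[0,0,0],[0,0,0]],"xyz":[[-0.02,-0.014,0],[-0.05,-0.036,0],[-0.085,-0.061,0],[-0.12,-0.087,0],[-0.155,-0.112,0],[-0.185,-0.133,0],[-0.21,-0.151,0],[-0.227,-0.164,0],[-0.234,-0.169,0],[-0.234,-0.169,0],[-0.234,-0.169,0]],"gripper":[1,1,1,1,1,1,1,1,1,1,1]}'; python3 - <<'E'
from h import *
delta([479.9,-105.8,40],-9.6)
E
```

```text
clock: 13.62
position: [480.4, -104.9, 122.1]
orientation: [[0.167, 0.986, 0.001], [0.986, -0.167, 0.003], [0.003, 0.0, -1.0]]
ft_force: [0.7, 0.8, -0.6]
grip_width: 42.6
grasp_force: 61.2
clock 13.62 pos [ 480.4 -104.9  122.1] w 42.6 Fgrip 61.2 F [ 0.7  0.8 -0.6]
shift [-0.0012 -0.0004  0.0821]
rotvec [ 0.02 -0.15  0.02]
```

```bash
python3 -m handwheel '{"delta_rot":[[0,0,0],[0,0,0],[0,0,0],[0,0,0],[0,0,0],[0,0,0],[0,0,0],[0,0,0],[0,0,0]],"xyz":[[-0.001,0,0.02],[-0.001,0,0.045],[-0.001,0,0.065],[-0.001,0,0.075],[-0.001,0,0.079],[-0.001,0,0.082],[-0.001,0,0.0825],[-0.001,0,0.0825],[-0.001,0,0.0825]],"gripper":[1,1,1,1,1,1,1,1,1]}'
python3 -m handwheel '{"delta_rot":[[0,0,0],[0,0,0],[0,0,0],[0,0,0],[0,0,0],[0,0,0],[0,0,0],[0,0,0],[0,0,0],[0,0,0],[0,0,0],[0,0,0],[0,0,0],[0,0,0]],"xyz":[[0,0,0],[0,0,0],[0,0,0],[0,0,0],[0,0,0],[0,0,0],[0,0,0],[0,0,-0.01],[0,0,-0.03],[0,0,-0.055],[0,0,-0.08],[0,0,-0.1],[0,0,-0.1],[0,0,-0.1]],"gripper":[0.8,0.6,0.4,0.2,0,0,0,0,0,0,0,0,0,0]}'; python3 - <<'E'
from h import *
delta([642.6,-237.5,137],-9.6)
E
```

```text
clock: 14.75
position: [480.4, -106.2, 41.0]
orientation: [[0.167, 0.986, 0.002], [0.986, -0.167, 0.002], [0.002, 0.002, -1.0]]
ft_force: [-1.2, 0.8, 6.2]
grip_width: 42.8
grasp_force: 61.5
clock: 16.5
position: [479.5, -106.3, 139.1]
orientation: [[0.167, 0.986, -0.0], [0.986, -0.167, 0.002], [0.002, -0.0, -1.0]]
ft_force: [0.1, 0.4, -0.6]
grip_width: 85.7
grasp_force: 0.0
clock 16.5 pos [ 479.5 -106.3  139.1] w 85.7 Fgrip 0.0 F [ 0.1  0.4 -0.6]
shift [-0.1021  0.1828  0.0018]
rotvec [-0.03 -0.13 -0.02]
```

```bash
python3 -m handwheel '{"delta_rot":[[0,0,0],[0,0,0],[0,0,0],[0,0,0],[0,0,0],[0,0,0],[0,0,0],[0,0,0],[0,0,0]],"xyz":[[-0.01,0.018,0],[-0.03,0.054,0],[-0.052,0.094,0],[-0.074,0.132,0],[-0.09,0.162,0],[-0.1,0.179,0],[-0.102,0.183,0],[-0.102,0.183,0],[-0.102,0.183,0]],"gripper":[0,0,0,0,0,0,0,0,0]}'; python3 - <<'E'
from h import *
delta([642.6,-237.5,22],-9.6)
E
```

```text
clock: 17.62
position: [642.4, -236.8, 139.3]
orientation: [[0.167, 0.986, -0.0], [0.986, -0.167, 0.003], [0.003, -0.001, -1.0]]
ft_force: [0.4, 0.1, 0.7]
grip_width: 85.2
grasp_force: 0.0
clock 17.62 pos [ 642.4 -236.8  139.3] w 85.2 Fgrip 0.0 F [0.4 0.1 0.7]
shift [-0.001   0.0004  0.1172]
rotvec [-0.04 -0.15  0.  ]
```

```bash
python3 -m handwheel '{"delta_rot":[[0,0,0],[0,0,0],[0,0,0],[0,0,0],[0,0,0],[0,0,0],[0,0,0],[0,0,0],[0,0,0],[0,0,0],[0,0,0],[0,0,0],[0,0,0],[0,0,0],[0,0,0],[0,0,0]],"xyz":[[-0.001,0,0.02],[-0.001,0,0.045],[-0.001,0,0.07],[-0.001,0,0.09],[-0.001,0,0.105],[-0.001,0,0.1165],[-0.001,0,0.1165],[-0.001,0,0.1165],[-0.001,0,0.1165],[-0.001,0,0.1165],[-0.001,0,0.1165],[-0.001,0,0.1165],[-0.001,0,0.0965],[-0.001,0,0.0665],[-0.001,0,0.0365],[-0.001,0,0.0165]],"gripper":[0,0,0,0,0,0,0.3,0.6,1,1,1,1,1,1,1,1]}'; python3 - <<'E'
from h import *
delta([493,-28.6,122],-9.6)
E
```

```text
clock: 19.62
position: [643.1, -238.5, 124.9]
orientation: [[0.167, 0.986, 0.001], [0.986, -0.167, 0.002], [0.002, 0.001, -1.0]]
ft_force: [-0.8, -0.5, -0.7]
grip_width: 42.4
grasp_force: 61.0
clock 19.62 pos [ 643.1 -238.5  124.9] w 42.4 Fgrip 61.0 F [-0.8 -0.5 -0.7]
shift [ 0.1818 -0.183   0.0031]
rotvec [ 0.06 -0.12 -0.02]
```

```bash
python3 -m handwheel '{"delta_rot":[[0,0,0],[0,0,0],[0,0,0],[0,0,0],[0,0,0],[0,0,0],[0,0,0],[0,0,0],[0,0,0],[0,0,0]],"xyz":[[0.015,-0.015,0],[0.04,-0.04,0],[0.07,-0.07,0],[0.1,-0.1,0],[0.13,-0.13,0],[0.155,-0.155,0],[0.173,-0.174,0],[0.182,-0.183,0],[0.182,-0.183,0],[0.182,-0.183,0]],"gripper":[1,1,1,1,1,1,1,1,1,1]}'; python3 - <<'E'
from h import *
delta([493,-28.6,40],-9.6)
E
```

```text
clock: 20.88
position: [493.5, -29.1, 123.3]
orientation: [[0.168, 0.986, 0.001], [0.986, -0.168, 0.002], [0.002, 0.001, -1.0]]
ft_force: [0.5, -0.1, -0.4]
grip_width: 42.8
grasp_force: 61.2
clock 20.88 pos [493.5 -29.1 123.3] w 42.8 Fgrip 61.2 F [ 0.5 -0.1 -0.4]
shift [ 0.0003 -0.0007  0.0833]
rotvec [ 0.04 -0.1  -0.06]
```

```bash
python3 -m handwheel '{"delta_rot":[[0,0,0],[0,0,0],[0,0,0],[0,0,0],[0,0,0],[0,0,0],[0,0,0],[0,0,0],[0,0,0]],"xyz":[[0,0,0.02],[0,0,0.045],[0,0,0.065],[0,0,0.075],[0,0,0.079],[0,0,0.082],[0,0,0.0825],[0,0,0.0825],[0,0,0.0825]],"gripper":[1,1,1,1,1,1,1,1,1]}'
python3 -m handwheel '{"delta_rot":[[0,0,0],[0,0,0],[0,0,0],[0,0,0],[0,0,0],[0,0,0],[0,0,0],[0,0,0],[0,0,0],[0,0,0],[0,0,0],[0,0,0],[0,0,0],[0,0,0]],"xyz":[[0,0,0],[0,0,0],[0,0,0],[0,0,0],[0,0,0],[0,0,0],[0,0,0],[0,0,-0.01],[0,0,-0.03],[0,0,-0.055],[0,0,-0.08],[0,0,-0.1],[0,0,-0.1],[0,0,-0.1]],"gripper":[0.8,0.6,0.4,0.2,0,0,0,0,0,0,0,0,0,0]}'; python3 - <<'E'
from h import *
delta([627.8,-59,137],-9.6)
E
```

```text
clock: 22.0
position: [493.4, -28.3, 41.3]
orientation: [[0.167, 0.986, 0.002], [0.986, -0.167, 0.002], [0.002, 0.001, -1.0]]
ft_force: [0.6, 0.3, -0.7]
grip_width: 42.6
grasp_force: 61.2
clock: 23.75
position: [492.7, -28.4, 140.3]
orientation: [[0.167, 0.986, -0.0], [0.986, -0.167, 0.002], [0.002, -0.0, -1.0]]
ft_force: [-0.4, 0.1, -0.5]
grip_width: 85.6
grasp_force: 0.0
clock 23.75 pos [492.7 -28.4 140.3] w 85.6 Fgrip 0.0 F [-0.4  0.1 -0.5]
shift [-0.0076  0.1383  0.0032]
rotvec [-0.03 -0.13 -0.02]
```

```bash
python3 -m handwheel '{"delta_rot":[[0,0,0],[0,0,0],[0,0,0],[0,0,0],[0,0,0],[0,0,0],[0,0,0],[0,0,0]],"xyz":[[-0.001,0.015,0],[-0.002,0.045,0],[-0.005,0.08,0],[-0.006,0.11,0],[-0.0075,0.13,0],[-0.0075,0.138,0],[-0.0075,0.138,0],[-0.0075,0.138,0]],"gripper":[0,0,0,0,0,0,0,0]}'; python3 - <<'E'
from h import *
delta([627.8,-59,22],-9.6)
E
```

```text
clock: 24.75
position: [626.9, -58.6, 140.5]
orientation: [[0.167, 0.986, -0.001], [0.986, -0.167, 0.002], [0.002, -0.001, -1.0]]
ft_force: [-0.4, -0.4, 1.0]
grip_width: 85.4
grasp_force: 0.0
clock 24.75 pos [626.9 -58.6 140.5] w 85.4 Fgrip 0.0 F [-0.4 -0.4  1. ]
shift [-0.0005  0.0011  0.1185]
rotvec [-0.06 -0.13 -0.02]
```

```bash
python3 -m handwheel '{"delta_rot":[[0,0,0],[0,0,0],[0,0,0],[0,0,0],[0,0,0],[0,0,0],[0,0,0],[0,0,0],[0,0,0],[0,0,0],[0,0,0],[0,0,0],[0,0,0],[0,0,0],[0,0,0],[0,0,0]],"xyz":[[0,0.001,0.02],[0,0.001,0.045],[0,0.001,0.07],[0,0.001,0.09],[0,0.001,0.106],[0,0.001,0.1175],[0,0.001,0.1175],[0,0.001,0.1175],[0,0.001,0.1175],[0,0.001,0.1175],[0,0.001,0.1175],[0,0.001,0.1175],[0,0.001,0.0975],[0,0.001,0.0675],[0,0.001,0.0375],[0,0.001,0.0175]],"gripper":[0,0,0,0,0,0,0.3,0.6,1,1,1,1,1,1,1,1]}'; python3 - <<'E'
from h import *
delta([506.1,48.7,122],-9.6)
E
```

```text
clock: 26.75
position: [628.9, -59.1, 125.3]
orientation: [[0.167, 0.986, 0.001], [0.986, -0.167, 0.002], [0.002, 0.001, -1.0]]
ft_force: [-0.2, -1.4, -0.7]
grip_width: 42.8
grasp_force: 61.1
clock 26.75 pos [628.9 -59.1 125.3] w 42.8 Fgrip 61.1 F [-0.2 -1.4 -0.7]
shift [ 0.0857 -0.1391  0.0033]
rotvec [ 0.06 -0.13 -0.02]
```

```bash
python3 -m handwheel '{"delta_rot":[[0,0,0],[0,0,0],[0,0,0],[0,0,0],[0,0,0],[0,0,0],[0,0,0],[0,0,0]],"xyz":[[0.01,-0.016,0],[0.028,-0.045,0],[0.05,-0.08,0],[0.07,-0.112,0],[0.082,-0.132,0],[0.086,-0.1385,0],[0.086,-0.1385,0],[0.086,-0.1385,0]],"gripper":[1,1,1,1,1,1,1,1]}'; python3 - <<'E'
from h import *
delta([506.1,48.7,40],-9.6)
E
```

```text
clock: 27.75
position: [507.3, 48.3, 123.5]
orientation: [[0.168, 0.986, 0.001], [0.986, -0.168, 0.002], [0.002, 0.001, -1.0]]
ft_force: [-0.2, -0.3, -0.8]
grip_width: 42.8
grasp_force: 61.2
clock 27.75 pos [507.3  48.3 123.5] w 42.8 Fgrip 61.2 F [-0.2 -0.3 -0.8]
shift [ 0.0001 -0.0013  0.0835]
rotvec [ 0.04 -0.11 -0.07]
```

Then lower, release, rise, and back well off so the ledge is visible.

```bash
python3 -m handwheel '{"delta_rot":[[0,0,0],[0,0,0],[0,0,0],[0,0,0],[0,0,0],[0,0,0],[0,0,0],[0,0,0],[0,0,0]],"xyz":[[0,-0.001,0.02],[0,-0.001,0.045],[0,-0.001,0.065],[0,-0.001,0.075],[0,-0.001,0.079],[0,-0.001,0.082],[0,-0.001,0.083],[0,-0.001,0.083],[0,-0.001,0.083]],"gripper":[1,1,1,1,1,1,1,1,1]}'
python3 -m handwheel '{"delta_rot":[[0,0,0],[0,0,0],[0,0,0],[0,0,0],[0,0,0],[0,0,0],[0,0,0],[0,0,0],[0,0,0],[0,0,0],[0,0,0],[0,0,0],[0,0,0],[0,0,0],[0,0,0],[0,0,0],[0,0,0],[0,0,0],[0,0,0],[0,0,0]],"xyz":[[0,0,0],[0,0,0],[0,0,0],[0,0,0],[0,0,0],[0,0,0],[0,0,0],[0,0,-0.01],[0,0,-0.03],[0,0,-0.055],[0,0,-0.085],[0,0,-0.12],[0.03,-0.02,-0.15],[0.07,-0.05,-0.17],[0.11,-0.08,-0.18],[0.15,-0.11,-0.18],[0.19,-0.14,-0.18],[0.23,-0.17,-0.18],[0.23,-0.17,-0.18],[0.23,-0.17,-0.18]],"gripper":[0.8,0.6,0.4,0.2,0,0,0,0,0,0,0,0,0,0,0,0,0,0,0,0]}'; python3 - <<'E'
from h import *
from bench import env
im=[]
for n in("top","side"):
    c=env.capture(n);np.savez(f"pics/{n}9.npz",**c);im.append(c["pixels"].copy())
    if n=="top":
        W=cloud(c)
        for t in [(466.7,-182.8),(479.9,-105.8),(493,-28.6),(506.1,48.7),(579,390)]:
            m=(np.hypot(W[...,0]-t[0],W[...,1]-t[1])<33)&(W[...,2]>68)&(W[...,2]<85)&(c["depth"]>0)
            if m.any(): print(t,m.sum(),W[m].mean(0).round(1))
    for t in [(466.7,-182.8),(479.9,-105.8),(493,-28.6),(506.1,48.7)]:
        pts=np.array([pix(c,[t[0]+22*np.cos(a),t[1]+22*np.sin(a),75]) for a in np.linspace(0,6.28,40)])*8
        cv2.polylines(im[-1],[pts.astype(np.int32)],True,(0,255,0),1,shift=3)
cv2.imwrite("pics/end.png",np.hstack([cv2.resize(im[0][90:330,80:410],(400,291)),cv2.resize(im[1][75:366,100:400],(300,291))]))
E
```

```text
clock: 28.88
position: [506.4, 49.1, 41.6]
orientation: [[0.167, 0.986, 0.002], [0.986, -0.167, 0.002], [0.002, 0.002, -1.0]]
ft_force: [0.2, -1.1, 5.6]
grip_width: 42.8
grasp_force: 61.4
clock: 31.38
position: [376.6, 303.8, 221.4]
orientation: [[0.167, 0.986, 0.001], [0.986, -0.167, 0.002], [0.002, 0.001, -1.0]]
ft_force: [0.3, -0.4, 1.3]
grip_width: 85.5
grasp_force: 0.0
(466.7, -182.8) 282 [ 466.7 -181.7   75.7]
(479.9, -105.8) 279 [ 479.9 -106.7   75.8]
(493, -28.6) 274 [493.  -28.3  75.7]
(506.1, 48.7) 273 [505.7  48.7  75.8]
(579, 390) 86 [578.3 391.3  76.5]
```

View pics/end.png

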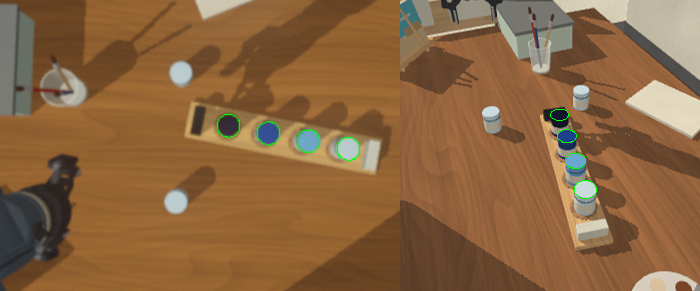

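All four jars stand upright and within about 1 mm of their pad centres: navy (228,126), mid (268,133), light (308,141) and pale (348,149). Dark is by the black block and pale by the white one. The cup at (63,85) is undisturbed and the gripper is clear.

```bash
python3 -c "
from bench import env
print(env.job_done())"
```

```text
the job is handed in; nothing more can be done
None
```

The job is handed in: the four blue jars stand upright on their pads within about 1 mm of centre, lightest beside the white block to navy beside the black block. The brush cup was left undisturbed, and the arm finished clear at about 31 s of the 96 s allowed.

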